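# Unscrew the desk fan's grille ring nut, thread hand unknown

## Task

I am stripping this desk fan for cleaning: rotor and front grille are off, and the dark ribbed ring nut on the neck round the motor shaft still clamps the rear grille. Makers thread this nut either way and nothing on it shows which, so try it one way and, if it binds at once, the other; unscrew it until it comes free of its thread. Lift it off over the tip of the shaft and finish while holding it in the gripper above the fan, clear of the shaft, without disturbing the rotor, its small white cap or the mug.

Things in the scene. Friction and masses are not known exactly. Their poses are not given: they have to be found in the camera images.
- nut_center (a point): centre, half-way up, of the dark blue-grey ribbed ring nut that is to be unscrewed: loose, 30 mm high, 50 mm across (52 mm on its lowest 4 mm), 45 g, axis vertical, 18 mm hole in its flat top for the motor shaft. z up; x points to the small white mark on its top. It starts screwed down on the rear grille and can be gripped across any diameter
- ring_nut: the same nut, origin at the centre of its underside. Quick thread, left- or right-hand at random. Wrong way: hard stop within 3 degrees. Right way: turns freely without rising; after 110 degrees it is off the thread and lifts straight up, at 130 degrees it stops hard again and still lifts. Short of 110 degrees it cannot be pulled off. Let go, it stays as turned
- nut_top (a point): centre of the nut's flat top, 146 mm above the desk at the start. A right-hand nut loosens anticlockwise seen from above, a left-hand one clockwise
- fan: white desk fan, fixed, head tilted straight up; origin at the centre of its foot's underside, z up along the motor axis, speed keys at -x. Foot 152 mm across; flat wire rear grille, a disc 190 mm across, top 116 mm above the desk (rim wire 119 mm). Only the nut, the neck inside it and the shaft stand above the grille
- shaft_tip (a point): tip of the fan's 8 mm steel motor shaft on the nut's axis, 172 mm above the desk, 26 mm above the top of the nut as it starts
- rotor: blue five-bladed rotor lying on the black desk pad (3 mm thick), loose, 150 mm across, 26 mm high, origin at the centre of its underside; bystander
- rotor_cap: small white plastic cap of the rotor standing on the desk, loose, 28 mm across, 21 mm high, origin at the centre of its underside; bystander
- mug: white mug, loose, 80 mm across, 91 mm high, origin at the centre of its underside; bystander
Mind the look-alikes: they are no part of the job. Of the things that look like the ring_nut, the middle-sized one is meant.

How it is judged:
By the outcome, as a careful person would: the job done as asked, in the order asked, and still so for the second after the job is handed in, while the arm keeps its last pose, push and grip.
It also fails if it takes over 38 s, if anything falls off the work surface, if the arm or the gripper's body presses on something with over 40 N, if the wrist force passes 120 N, or if a joint passes its speed limit or range.

## Robot

A 6-joint arm with a two-finger parallel gripper is mounted at the origin on the work surface; the furniture and walls round the work are solid. World frame = base frame: x ahead of the robot, y to its left, z up, the work surface at z = 0. Lengths are in mm, angles in degrees, forces in N, time in s.
With the tool pointing down it reaches from about 300 to 850 mm from the base axis. Payload 4.2 kg.
Tool frame: the origin (TCP) lies at the very end of the fingers, on their centre line; the grasp point (between the pads) lies 19 mm behind it; z points along the fingers, y is the line along which they close (so a half turn about z gives the same grasp; the last joint's range is limited). The gripper opens to 91 mm and grips with 3 to 60 N. Pads are 32 mm wide; open, the fingers measure 118 mm over their backs; the gripper's body (76 mm by 178 mm) begins 60 mm behind the grasp point.
Start: joints at [-1.146, 18.312, 89.639, -0, 72.044, -1.146], TCP at [575.016, 0, 213.976] pointing down, gripper open.
Joint ranges: [-177.97, 177.97], [-48.28, 115.42], [12.27, 149.76], [-77.06, 257.06], [2.81, 150.46], [-146.56, 146.56]. Speed limits (degrees/s): [147.25, 147.25, 180, 180, 180, 180].

## Interface

Orientations are given as [roll, pitch, yaw] about the fixed x, y, z axes, in that order (R = Rz(yaw) Ry(pitch) Rx(roll)).
In Python, from workcell import env gives the robot as it stands.
- The arm moves only by the shell command python3 -m pendant 'ROWS' [FORCE]. ROWS is a JSON object of lists of equal length, an entry for each row: "translation": the shift along the tool's x, y, z in mm, a list of three; "roll": the turn about the tool's z in rad; "hand": the closure in counts, from 0 (fully open) to 255 (shut). In form: {"translation": [[dx, dy, dz], ...], "roll": [roll, ...], "hand": [hand, ...]}. A call has exactly 8 rows; each row shifts and turns the commanded pose from where the row before left it, along the tool's axes as they then stand; what a row does not reach is not made up. A row lasts 1/12 s, in which the tool goes at most 41.7 mm and 7.16 degrees, less where a joint would pass 70% of its speed; a pose out of reach is approached as far as the arm can. A call with a gripper value outside its range is refused whole. The fingers move at their own pace and stop on an object; FORCE is the grip in N (left out, the last holds). Time passes only in rows, so rows that do not move let the fingers close, or fill a call up. It gives the time, the measured TCP pose, the force, the opening and the grip force at its end, in the units of the state.
- env.state(): the state, without advancing time (a new reading comes with each control period).
- env.grab_frame(name): name is "scene" or "side" or "wrist"; returns a dict with "frame" (384x512x3 uint8, red, green, blue), "z_map" (384x512 float32, mm along the optical axis (not along the pixel's ray), 0 where there is no reading), "fx", "fy", "cx", "cy" (pixels), "pose" (4x4, takes a point from camera to world coordinates). Camera axes: x right, y down, z forward; pixel columns grow to the right and rows downward; lengths in mm; the calibration is good to about 2 mm. A picture is of the moment at which its call begins.
- env.job_done(): hands the job in; it is judged then, once.
Trained networks look in a picture, given as the dict that the camera call returned (one of the last four; its "shot" number tells which), for a name from the list of things; names that differ only in an ending like _2 or _b are one class to them, and where a whole thing is asked for, a point or a joint stands for the part that bears it (a point fixed in the world has none). Each returns a list of dicts, best first, with "score" (0 to 1); they miss things now and then, are a little off and sometimes report something else, mostly with a low value. They report only what shows in the picture. A call takes as long as a camera call. They do not tell look-alikes from the thing itself.
- env.recognise(picture, label): "rect" ([centre column, centre row, width, height] in pixels, round what is visible of it).
- env.regions_of(picture, label): "pixels" (384x512 bool, what is visible of it) and "rect" ([centre column, centre row, width, height] in pixels, round what is visible of it).
The state is a dict: "time_s": time; "qpos": joint angles; "qvel": joint speeds; "effort": joint torques, N m; "ee_pos": TCP position; "ee_rot": TCP orientation; "force": force on the tool from outside, world axes, zero at the start; "torque": the same for the moment, N m; "gripper_width": finger opening in mm; "gripper_force": force on a finger pad.
Only numpy, scipy, OpenCV 4.12 (cv2) and the standard library are available. Lean on these libraries where they do the work, as an engineer would, in place of code of your own. Each camera call takes 0.05 s, during which the arm holds its last target. There are 200 camera calls.

## Working session

There is one attempt and no reset: what is moved stays moved. The work goes in short steps, Python scripts to look and compute and a shell command to move; the robot and the scene stay as the last step left them, time stands still between calls to the robot, and variables do not carry over. Pictures are saved under pics/ and viewed, at most 10 in all, crops included, and the job is handed in when it is done.

```bash
mkdir -p pics
cat > h.py <<'E'
import numpy as np, cv2
from workcell import env
def pts(p,mask):
    v,u=np.nonzero(mask&(p["z_map"]>0)); z=p["z_map"][v,u]
    c=np.stack([(u-p["cx"])/p["fx"]*z,(v-p["cy"])/p["fy"]*z,z,np.ones_like(z)])
    return (p["pose"]@c)[:3].T,u,v
def save(p,name,crop=None,s=1):
    f=p["frame"][:,:,::-1]
    if crop: f=f[crop[1]:crop[3],crop[0]:crop[2]]
    cv2.imwrite("pics/"+name,cv2.resize(f,None,fx=s,fy=s,interpolation=cv2.INTER_CUBIC))
E
python3 - <<'E'
from h import *
fr=[]
for n in("scene","side"):
    p=env.grab_frame(n); fr.append(p["frame"])
    for l in("ring_nut","fan","mug","rotor","rotor_cap"):
        for r in env.regions_of(p,l)[:4]:
            P,u,v=pts(p,r["pixels"])
            if len(P): print(n,l,round(r["score"],2),np.round(r["rect"]),"med",np.median(P,0).round(),"min",np.percentile(P,2,axis=0).round(),"max",np.percentile(P,98,axis=0).round())
cv2.imwrite("pics/a.png",cv2.resize(np.vstack(fr)[:,:,::-1],(400*512//400,768))[:,:] if 0 else cv2.resize(np.hstack(fr)[:,:,::-1],(800,300)))
E
```

```text
scene ring_nut 0.81 [281. 202.  22.  21.] med [538. -74.  38.] min [ 487. -102.    1.] max [584.  -7. 117.]
scene ring_nut 0.49 [250. 210.  16.  20.] med [477.  93. 141.] min [464.  65. 114.] max [508. 112. 148.]
scene ring_nut 0.43 [230. 205.   9.  10.] med [636.  85.  19.] min [540.  71.   1.] max [658. 127. 115.]
scene fan 0.63 [246. 222.  59.  57.] med [458. 105.  70.] min [404.   6.  -0.] max [582. 167. 120.]
scene mug 0.47 [246. 223.  52.  57.] med [463. 101.  38.] min [404. -20.  -3.] max [645. 164. 119.]
scene rotor 0.77 [165. 280.  43.  39.] med [443. 399.  17.] min [385. 341.   4.] max [513. 468.  30.]
scene rotor_cap 0.53 [200. 252.   5.   6.] med [498. 275.  17.] min [492. 266.   8.] max [509. 284.  21.]
side ring_nut 0.65 [273. 205.  18.  17.] med [491. 103. 140.] min [470.  73. 119.] max [513. 113. 147.]
side ring_nut 0.53 [253. 206.   1.   3.] med [581. -58.  18.] min [577. -59.  14.] max [581. -53.  22.]
side ring_nut 0.41 [222. 233.  16.  14.] med [641.  89.  16.] min [626.  64.   1.] max [655.  98.  22.]
side fan 0.76 [272. 224.  66.  66.] med [480. 118.  23.] min [ 415. -136.   -2.] max [583. 173. 119.]
side fan 0.24 [272. 203.  21.  16.] med [489. 103. 138.] min [468.  73. 117.] max [516. 113. 147.]
side mug 0.89 [251. 158.  27.  30.] med [ 629. -343.   59.] min [ 593. -412.    3.] max [ 670. -330.   90.]
side rotor 0.67 [271. 330.  68.  53.] med [443. 418.  17.] min [384. 342.   3.] max [514. 474.  29.]
side rotor_cap 0.55 [254. 282.   8.   8.] med [506. 281.  16.] min [496. 270.   6.] max [516. 286.  21.]
```

View pics/a.png

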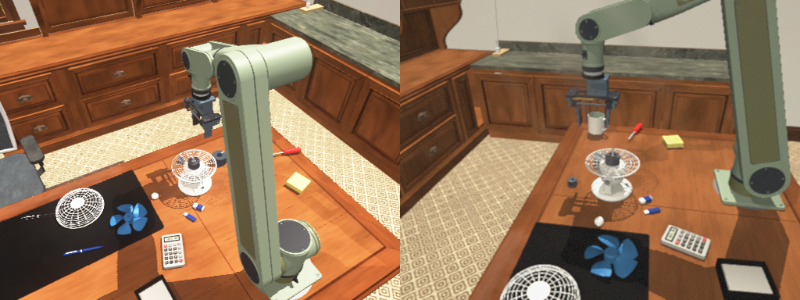

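The look-alikes in the scene picture are at (281,202), (250,210) and (230,205). The one on the fan neck, at (250,210) in scene and (273,205) in side, should be ours because its top is at z≈146. I'll confirm it in an enlarged crop.

Run:
```python
from h import *
s=env.state(); print({k:np.round(s[k],2) for k in("time_s","ee_pos","ee_rot","force")})
a=env.grab_frame("side"); w=env.grab_frame("wrist")
for p in (a,w):
    P,u,v=pts(p,np.ones((384,512),bool))
    m=(P[:,2]>142)&(P[:,2]<150)&(np.hypot(P[:,0]-490,P[:,1]-95)<50)
    if m.sum()>5:
        (c,r)=cv2.minEnclosingCircle(P[m][:,:2].astype(np.float32)); print(m.sum(),c,r,P[m].mean(0),np.percentile(P[m],[3,97],axis=0))
print(w["pose"].round(2))
f=cv2.resize(a["frame"][170:270,200:333],(532,400),interpolation=cv2.INTER_CUBIC)
g=cv2.resize(w["frame"],(532,400))
cv2.imwrite("pics/b.png",cv2.resize(np.hstack([f,g]),(800,300))[:,:,::-1])
```

```text
{'time_s': np.float64(0.6), 'ee_pos': array([ 5.7501e+02, -1.0000e-02,  2.1396e+02]), 'ee_rot': array([180.,   0.,  90.]), 'force': array([-0.48, -0.87,  1.16])}
131 (492.1069641113281, 88.42570495605469) 24.874664306640625 [491.39772691  90.45636412 145.25587595] [[469.71069413  67.89138252 142.56960773]
 [513.63093274 109.55328797 147.6378024 ]]
2464 (491.5614929199219, 86.1452865600586) 25.345304489135742 [492.49420678  86.50654679 145.2340082 ] [[470.65239245  64.45341525 143.10071412]
 [513.44262404 107.66606205 146.74891921]]
[[ 1.0000e+00 -0.0000e+00 -0.0000e+00  5.7508e+02]
 [-0.0000e+00 -9.7000e-01 -2.5000e-01  7.0020e+01]
 [-0.0000e+00  2.5000e-01 -9.7000e-01  3.8415e+02]
 [ 0.0000e+00  0.0000e+00  0.0000e+00  1.0000e+00]]
```

View pics/b.png

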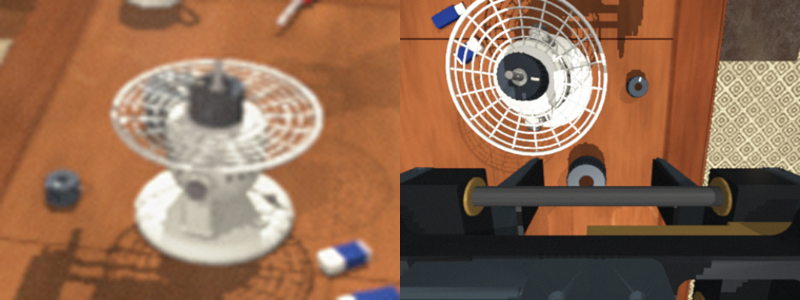

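The crop shows the nut on the neck, with the white mark towards +x at wrist crop (535,78). The smaller nut at (637,85) and the larger one at (587,180) stand on the desk. The target is the middle one on the neck, with its axis at about (492,87). I'll move above it.

```bash
python3 -m pendant '{"translation": [[17.4,-16.6,0],[17.4,-16.6,0],[17.4,-16.6,0],[17.4,-16.6,0],[17.4,-16.6,0],[0,0,0],[0,0,0],[0,0,0]], "roll": [0,0,0,0,0,0,0,0], "hand": [0,0,0,0,0,0,0,0]}' 20
python3 - <<'E'
from h import *
w=env.grab_frame("wrist"); s=env.state(); print(np.round(s["qpos"],1),s["ee_pos"],s["torque"],s["force"])
P,u,v=pts(w,np.ones((384,512),bool))
for lo,hi,R in((142,150,40),(160,176,15)):
    m=(P[:,2]>lo)&(P[:,2]<hi)&(np.hypot(P[:,0]-492,P[:,1]-87)<R)
    if m.sum()>5: print(m.sum(),cv2.minEnclosingCircle(P[m][:,:2].astype(np.float32)),P[m].mean(0),np.percentile(P[m],[2,98],axis=0))
save(w,"c.png")
E
```

```text
time_s: 1.37
ee_pos: [492.6, 86.8, 214.2]
ee_rot: [179.9, 0.0, 90.0]
force: [0.3, -0.4, 0.5]
gripper_width: 91.2
gripper_force: 0.0
[ 8.7 11.5 99.1 -0.  69.3  8.7] [492.73932357  86.60784165 214.08340358] [-0.00128171 -0.00797575  0.00549172] [0.19376673 0.15330354 0.86329923]
1890 ((491.12164306640625, 86.23712921142578), 25.4792423248291) [491.10858272  87.66714159 145.26472213] [[468.96883089  64.61885385 142.85629027]
 [513.02904856 108.8779997  146.7350613 ]]
112 ((490.7967834472656, 86.13855743408203), 5.731951713562012) [491.0184678   87.350927   168.27142659] [[486.09232739  83.0177019  160.04048159]
 [496.13659782  90.23578547 172.34779943]]
```

View pics/c.png

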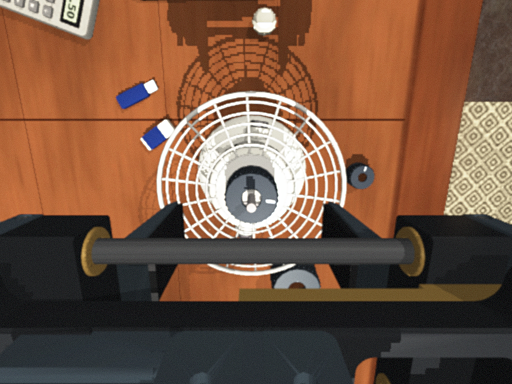

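The nut is centred at (251,193), with the shaft between the fingers and the axis at about (491.3,86.5). I'll descend to z≈124 and close.

```bash
python3 -m pendant '{"translation": [[-0.2,-1.2,20],[0,0,20],[0,0,20],[0,0,15],[0,0,10],[0,0,5],[0,0,0],[0,0,0]], "roll": [0,0,0,0,0,0,0,0], "hand": [0,0,0,0,0,0,0,0]}' 25
python3 -m pendant '{"translation": [[0,0,0],[0,0,0],[0,0,0],[0,0,0],[0,0,0],[0,0,0],[0,0,0],[0,0,0]], "roll": [0,0,0,0,0,0,0,0], "hand": [255,255,255,255,255,255,255,255]}' 25
python3 -c "
from h import *
s=env.state();print(s['torque'],s['effort'])"
```

```text
time_s: 2.08
ee_pos: [491.5, 86.6, 124.4]
ee_rot: [179.9, -0.0, 90.0]
force: [-0.2, -0.0, 0.8]
gripper_width: 91.1
gripper_force: 0.0
time_s: 2.75
ee_pos: [490.9, 86.8, 124.1]
ee_rot: [180.0, -0.0, 90.0]
force: [0.1, -1.0, 1.5]
gripper_width: 49.8
gripper_force: 25.0
[ 0.03075034  0.03081049 -0.03364505] [-1.59596046e-02 -3.53022587e+01 -1.97819960e+01  4.96983191e-02
 -3.49395792e-02 -1.13632056e-02]
```

Gripped at 49.8 mm. First I'll try anticlockwise (negative roll), 6 degrees, slowly.

```bash
python3 -m pendant '{"translation": [[0,0,0],[0,0,0],[0,0,0],[0,0,0],[0,0,0],[0,0,0],[0,0,0],[0,0,0]], "roll": [-0.02,-0.02,-0.02,-0.02,-0.02,-0.02,0,0], "hand": [255,255,255,255,255,255,255,255]}' 25
python3 -c "
from h import *
s=env.state();print(s['torque'],s['ee_rot'],s['effort'])"
```

```text
time_s: 3.42
ee_pos: [491.0, 86.8, 124.1]
ee_rot: [180.0, 0.0, 96.9]
force: [-0.0, -0.3, 2.0]
gripper_width: 50.1
gripper_force: 25.0
[-0.03056182 -0.02873282 -0.00398466] [1.79977092e+02 3.89369462e-03 9.68936890e+01] [-6.04696409e-02 -3.46217895e+01 -1.92001480e+01  7.96927046e-02
  4.20543272e-02  1.71777222e-02]
```

There is no reaction torque, so the nut turns freely: it's a right-hand thread. I'll continue to about 119 degrees.

```bash
python3 -m pendant '{"translation": [[0,0,0],[0,0,0],[0,0,0],[0,0,0],[0,0,0],[0,0,0],[0,0,0],[0,0,0]], "roll": [-0.12,-0.12,-0.12,-0.12,-0.12,-0.12,-0.12,-0.12], "hand": [255,255,255,255,255,255,255,255]}' 25
python3 -m pendant '{"translation": [[0,0,0],[0,0,0],[0,0,0],[0,0,0],[0,0,0],[0,0,0],[0,0,0],[0,0,0]], "roll": [-0.12,-0.12,-0.12,-0.12,-0.12,-0.12,-0.12,-0.12], "hand": [255,255,255,255,255,255,255,255]}' 25
python3 - <<'E'
from h import *
s=env.state();print(s['torque'],s['ee_rot'],s['qpos'].round(1) if hasattr(s['qpos'],'round') else s['qpos'])
w=env.grab_frame("wrist"); print(w["pose"][:3,:2].round(2)); save(w,"d.png")
E
```

```text
time_s: 4.08
ee_pos: [490.9, 86.8, 124.1]
ee_rot: [180.0, 0.0, 152.2]
force: [-0.2, -0.6, 2.6]
gripper_width: 49.8
gripper_force: 25.0
time_s: 4.75
ee_pos: [491.0, 86.8, 124.1]
ee_rot: [-180.0, 0.0, -152.8]
force: [1.0, 0.2, 2.9]
gripper_width: 50.0
gripper_force: 25.0
[ 0.17017365 -0.02371184 -0.0411397 ] [-1.79995253e+02  2.91126092e-02 -1.52787393e+02] [   8.7   16.   107.2    0.    56.8 -108.5]
[[-0.46  0.86]
 [ 0.89  0.44]
 [-0.    0.25]]
```

View pics/d.png

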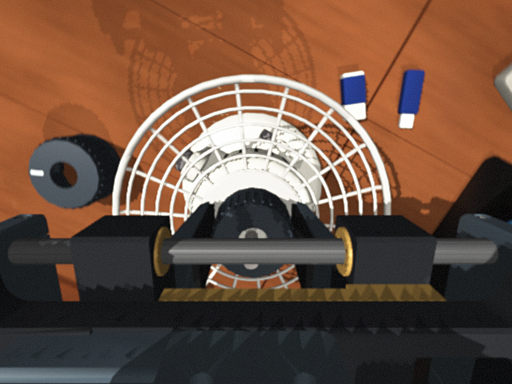

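The view shows the nut between the pads at (250,225). The tool turned 117 degrees with no torque building up. I'll test with a gentle lift.

```bash
python3 -m pendant '{"translation": [[0,0,-1],[0,0,-1],[0,0,-1],[0,0,-1],[0,0,-1],[0,0,-1],[0,0,0],[0,0,0]], "roll": [-0.02,0,0,0,0,0,0,0], "hand": [255,255,255,255,255,255,255,255]}' 30
```

```text
time_s: 5.47
ee_pos: [490.8, 86.8, 130.0]
ee_rot: [-180.0, 0.0, -152.0]
force: [-0.6, 0.4, -0.7]
gripper_width: 49.7
gripper_force: 30.0
```

```bash
python3 -m pendant '{"translation": [[0,0,-6],[0,0,-12],[0,0,-15],[0,0,-15],[0,0,-15],[0,0,-12],[0,0,-6],[0,0,0]], "roll": [0,0,0,0,0,0,0,0], "hand": [255,255,255,255,255,255,255,255]}' 30
python3 - <<'E'
from h import *
a=env.grab_frame("side"); save(a,"e.png",(200,120,333,270),4)
E
```

```text
time_s: 6.13
ee_pos: [491.7, 86.9, 212.6]
ee_rot: [-179.9, 0.2, -152.0]
force: [0.4, -0.4, 0.2]
gripper_width: 49.5
gripper_force: 30.0
```

View pics/e.png

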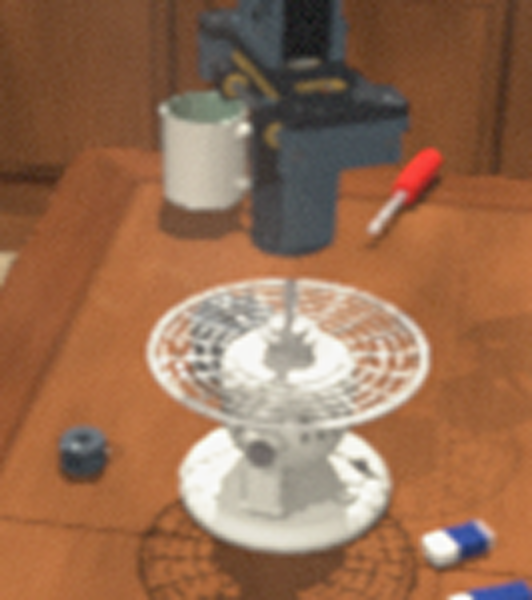

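The neck is bare at (290,350) and the shaft tip is free at (292,280). The nut is between the fingers above the tip. I'll let it settle, then hand in.

```bash
python3 -m pendant '{"translation": [[0,0,-2],[0,0,0],[0,0,0],[0,0,0],[0,0,0],[0,0,0],[0,0,0],[0,0,0]], "roll": [0,0,0,0,0,0,0,0], "hand": [255,255,255,255,255,255,255,255]}' 30
python3 -c "
from workcell import env
print(env.job_done())"
```

```text
time_s: 6.85
ee_pos: [490.8, 86.8, 212.9]
ee_rot: [-180.0, -0.0, -152.0]
force: [0.7, 0.1, -1.2]
gripper_width: 50.0
gripper_force: 30.0
the job is handed in; nothing more can be done
None
```

The ring nut had a right-hand thread: I unscrewed it about 118° anticlockwise, lifted it off over the shaft, and handed in at about 7 s with it held roughly 35 mm above the shaft tip; the arm never went near the rotor, its cap or the mug.

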